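Put the braid away and unlock the revolving parts cabinet

ROBOT

A 6-joint arm with a two-finger parallel gripper is mounted at the origin on a cart in front of the work surface, level with it; the furniture and walls round the work are solid. World frame = base frame: x ahead of the robot, y to its left, z up, the work surface at z = 0. Lengths are in m, angles in rad, forces in N, time in s.
With the tool pointing down it reaches from about 0.275 to 0.825 m from the base axis. Payload 5.2 kg.
Tool frame: the origin (TCP) lies between the finger pads; the fingertips stand 11 mm ahead of it and the grasp point (between the pads) lies 8 mm behind it; z points along the fingers, y is the line along which they close (so a half turn about z gives the same grasp; the last joint's range is limited). The gripper opens to 93 mm and grips with 3 to 60 N. Pads are 15 mm wide; open, the fingers measure 128 mm over their backs; the gripper's body (75 mm by 188 mm) begins 65 mm behind the grasp point.
Start: joints at [1.109, 0.259, 1.535, -0, 1.348, -0.203], TCP at [0.141, 0.532, 0.23] pointing down, gripper open.
Joint ranges: [-3.14, 3.14], [-0.91, 2.08], [0.19, 2.58], [-1.22, 4.36], [0.22, 2.71], [-3.12, 3.12]. Speed limits (rad/s): [2.57, 2.57, 3.14, 3.14, 3.14, 3.14].

INTERFACE

Orientations are given as a rotation vector (axis times angle).
In Python, from bench import state, grab_frame, close_job gives the robot as it stands.
- The arm moves only by the tool step_arm, never from a script. Its argument "targets" is text: rows parted by semicolons, each of 7 numbers parted by spaces: the turn, a rotation vector about the tool's x, y, z scaled (see below), then the shift along the tool's x, y, z scaled (see below), then the closure, from -1 (fully open) to 1 (shut). A call has 1 to 8 rows; each row shifts and turns the commanded pose from where the row before left it, along the tool's axes as they then stand; what a row does not reach is not made up. The controller multiplies each number of a shift by 30 mm and each number of a turn by 2 rad. A row lasts 1/10 s, in which the tool goes at most 50 mm and 8.59 degrees, less where a joint would pass 70% of its speed; a pose out of reach is approached as far as the arm can. A call with a number of a shift or a turn outside -1 to 1 is refused whole. A call with a gripper value outside its range is refused whole. The fingers move at their own pace and stop on an object; "squeeze" is the grip in N (left out, the last holds). Time passes only in rows, so rows that do not move let the fingers close. It gives the time, the measured TCP pose, the force, the opening and the grip force at its end, in the units of the state.
- state(): the state, without advancing time (a new reading comes with each control period).
- grab_frame(name): name is "scene" or "top" or "wrist"; returns a dict with "img" (384x512x3 uint8, blue, green, red), "range_z" (384x512 float32, m along the optical axis (not along the pixel's ray), 0 where there is no reading), "mtx" (3x3 intrinsics, pixels), "distortion" ([k1, k2, p1, p2, k3] as OpenCV has them; the pictures are not rectified), "position" and "orientation" of the camera in the world. Camera axes: x right, y up, looking along -z (the intrinsics and any distortion apply to the point x, -y, -z); pixel columns grow to the right and rows downward; lengths in m; the calibration is good to about 2 mm. A picture is of the moment at which its call begins.
- close_job(): hands the job in; it is judged then, once.
The state is a dict: "time": time; "q": joint angles; "qvel": joint speeds; "tau": joint torques, N m; "ee_pos": TCP position; "tcp_rot": TCP orientation; "force": force on the tool from outside, world axes, zero at the start; "ft_torque": the same for the moment, N m; "width": finger opening in m; "gripper_force": force on a finger pad.
Only numpy, scipy, OpenCV 4.12 (cv2) and the standard library are available. Lean on these libraries where they do the work, as an engineer would, in place of code of your own. Each camera call takes 0.05 s, during which the arm holds its last target. There are 200 camera calls.

TASK

Put the small white disc of desoldering braid into the open drawer of the revolving parts cabinet, let go of it, and push the drawer fully shut. Only then take the knob of the cabinet's spring-loaded index plunger, pull it straight back to its stop so that the pin is clear of its hole in the turntable, and hold it there: finish while still gripping it, so that I can turn the cabinet. Do not turn the cabinet yourself, and leave the tape roll and the solder spool where they are.

Things in the scene. Friction and masses are not known exactly. Their poses are not given: they have to be found in the camera images.
- braid_reel: flat round disc of desoldering braid in a white case, lying on the bench, 42 mm in diameter and 11 mm high, about 30 g; origin at the centre of its underside, z up. It changes places with the tape roll from start to start
- tape_roll: bystander: roll of blue tape lying flat, 62 mm in diameter, 19 mm high; origin at the centre of its underside
- solder_spool: bystander: upright spool of solder with yellow flanges, 47 mm in diameter, 53 mm high; origin at the centre of its underside
- cabinet_base: fixed round base of the revolving grey parts cabinet, under the bench's upper shelf (front edge at world x = 0.60, underside at z = 0.56: keep lifts low); origin on the bench on the turning axis, x to the cabinet's back, z up. Turntable 250 mm across, 22 to 42 mm up; cabinet 170 (x) by 180 (y) mm, 44 to 154 mm up. The plunger's bracket, 50 mm high, is at the front left corner
- cabinet (a joint): angle of the cabinet on its base, rad; 0 at the start and while the index pin sits in its hole (about 0.01 of play)
- drawer (a joint): how far the upper front drawer stands out, m: 0 fully shut at its stop, 0.105 fully open; it starts 0.065 to 0.08 open. It slides towards the -x of cabinet_base, with about 2 N of friction, and stays where it is left
- drawer_floor (a point): middle of the drawer's inner floor, 90 mm above the bench, moves with the drawer; axes as cabinet_base. Inside 145 (x) by 161 (y) mm, walls 34 mm and front panel 46 mm above the floor. Seen from above, the inside is open from x = -72 mm (front wall) to x = opening - 77 mm (the cabinet's top edge) from this point; the rest is under the cabinet's top, 47 mm above the floor
- drawer_handle (a point): middle of the drawer's bow handle, 112 mm above the bench: a level steel bar 8 mm thick, 70 mm long along y, its centre 24 mm in front of the front panel; axes as cabinet_base (push along +x to shut). A fixed lower drawer has the same handle 47 mm below
- plunger (a joint): how far the index plunger is pulled out, m: 0 with the pin seated 7 mm deep in the turntable's hole, 0.012 at its stop; the spring pulls it back with 5 N at 0 and 12 N at the stop, and it snaps back when let go; arm and fingers give a few mm under it, so the hand may have to travel up to 20 mm
- plunger_knob (a point): middle of the plunger's round black knob, 32 mm above the bench, 199 mm from the cabinet's axis, on the level axis of the pin; x points outward along the pin (the way to pull), z up. The knob is 27 mm across and reaches 11 mm outward of this point; its inner half (to 15 mm inward) is slimmer, 20 mm. Grip it from above, a finger on either side

How it is judged:
By the outcome, as a careful person would: the job done as asked, in the order asked, and still so for the second after the job is handed in, while the arm keeps its last pose, push and grip.
It also fails if it takes over 64 s, if anything falls off the work surface, if the arm or the gripper's body presses on something with over 40 N, if the wrist force passes 120 N, or if a joint passes its speed limit or range.

## Working session

There is one attempt and no reset: what is moved stays moved. The work goes in short steps, Python scripts to look and compute and a tool call to move; the robot and the scene stay as the last step left them, time stands still between calls to the robot, and variables do not carry over. Pictures are saved under pics/ and viewed, at most 10 in all, crops included, and the job is handed in when it is done.

Besides the shell and the picture viewer there is one more tool, called after "Request:" as name(argument=value, ...) on one line, values as JSON. step_arm: Moves the arm, as the interface text tells. Its arguments: {"type":"object","properties":{"targets":{"type":"string"},"squeeze":{"type":"number"}},"required":["targets"]}

```bash
mkdir -p pics
cat > h.py <<'E'
import numpy as np, cv2
from scipy.spatial.transform import Rotation as R
from bench import state, grab_frame, close_job
def rot(o):
    o=np.array(o,float)
    return o if o.shape==(3,3) else (R.from_rotvec(o).as_matrix() if o.size==3 else R.from_quat(o).as_matrix())
def ray(f,uv):
    p=cv2.undistortPoints(np.array(uv,float).reshape(-1,1,2),np.array(f['mtx']),np.array(f['distortion']))[:,0]
    d=np.c_[p[:,0],-p[:,1],-np.ones(len(p))]
    return np.array(f['position']),d@rot(f['orientation']).T
def onz(f,uv,z):
    o,d=ray(f,uv); return o+d*((z-o[2])/d[:,2])[:,None]
def pts(f,uv):
    o,d=ray(f,uv); uv=np.array(uv,int).reshape(-1,2)
    return o+d*f['range_z'][uv[:,1],uv[:,0]][:,None]
E
python3 - <<'E'
from h import *
print(state())
fs=[grab_frame(n) for n in("scene","top")]
for n,f in zip(("scene","top"),fs):
    cv2.imwrite(f'pics/{n}0.png',f['img']); np.save(f'{n}0.npy',f,allow_pickle=True)
    print(n,f['position'],f['orientation'],f['mtx'],f['distortion'])
E
```

```text
{'time': 0.0, 'q': array([ 1.10917422e+00,  2.59358610e-01,  1.53603228e+00, -3.49125328e-05,
        1.34799946e+00, -2.02786688e-01]), 'qvel': array([ 0.00058244, -0.00042959,  0.00220959,  0.00132336, -0.00048469,
       -0.00122828]), 'tau': array([-7.96132235e-05, -4.37307465e+01, -2.84001178e+01,  7.18261697e-02,
        4.11243585e-02, -1.62709807e-04]), 'ee_pos': array([0.14052696, 0.53122029, 0.22882967]), 'tcp_rot': array([-4.05359999e-01, -3.11477114e+00,  2.68640003e-03]), 'force': array([-0.66413832, -0.53992427,  0.20414104]), 'ft_torque': array([ 0.02075836,  0.01481533, -0.00896247]), 'gripper_force': 0.0, 'width': 0.09292745313633036}
scene [-0.18887114 -0.58076091  0.50223165] [ 1.06566938 -0.55850893 -0.9037583 ] [[375.03776709   0.         257.36361423]
 [  0.         375.03776709 190.90712015]
 [  0.           0.           1.        ]] [-0.11063755  0.          0.          0.          0.        ]
top [ 0.39569858 -0.06907674  0.95311891] [ 0.12411912 -0.15178978 -1.53856914] [[368.2270874    0.         256.03365633]
 [  0.         368.2270874  189.05405509]
 [  0.           0.           1.        ]] [-0.03522598  0.          0.          0.          0.        ]
```

View pics/scene0.png

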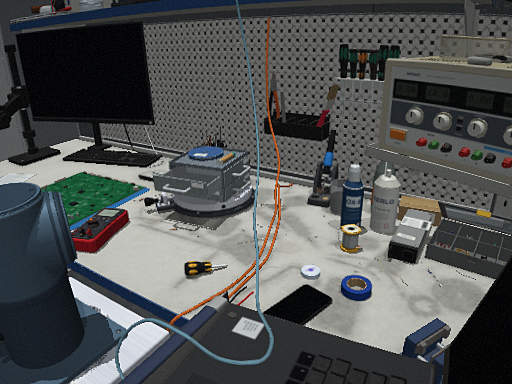

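View pics/top0.png

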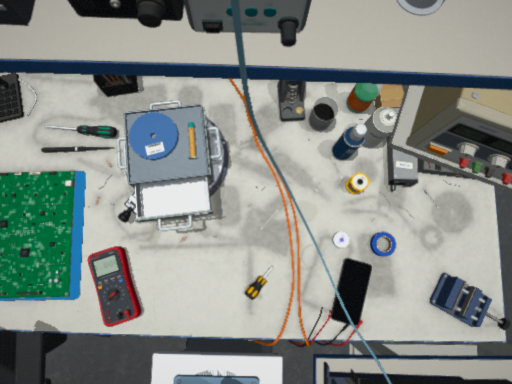

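Scene view: white braid disc at (311,271), tape roll at (356,287), spool at (350,237), cabinet around (205,180). Top view: disc (341,240), tape (383,243), spool (357,184), white drawer floor around (172,198), handle (181,226), knob about (126,213).

Run:
```python
from h import *
f=np.load('top0.npy',allow_pickle=True).item(); s=np.load('scene0.npy',allow_pickle=True).item()
def blob(f,c,r,cond):
    im=f['img'].astype(int); v,u=np.mgrid[:384,:512]
    m=(np.hypot(u-c[0],v-c[1])<r)&cond(im)
    n,l,st,ce=cv2.connectedComponentsWithStats(m.astype(np.uint8)); k=1+st[1:,4].argmax(); return ce[k],st[k]
c,st=blob(f,(341,240),14,lambda i:i.min(2)>205); print('disc',c,st,onz(f,c,.011),f['img'][240,325:357].min(1))
c,st=blob(s,(311,271),14,lambda i:i.min(2)>190); print('disc sc',c,st,onz(s,c,.008))
# height map of cabinet
v,u=np.mgrid[90:250:1,100:245:1]; uv=np.c_[u.ravel(),v.ravel()]
P=pts(f,uv); ok=f['range_z'][uv[:,1],uv[:,0]]>0
P=P[ok]; uv=uv[ok]; np.save('P.npy',P)
for lo,hi in((.147,.162),(.125,.143),(.085,.1),(.037,.047)):
    m=(P[:,2]>lo)&(P[:,2]<hi); q=P[m]; mm=np.zeros((384,512),np.uint8); mm[uv[m][:,1],uv[m][:,0]]=1
    n,l,stt,_=cv2.connectedComponentsWithStats(mm); k=1+stt[1:,4].argmax(); sel=l[uv[:,1],uv[:,0]]==k
    print(lo,m.sum(),stt[k],cv2.minAreaRect(P[sel][:,:2].astype(np.float32)),P[sel][:,2].mean())
big=cv2.resize(f['img'][90:245,95:250],None,fx=3.8,fy=3.8,interpolation=cv2.INTER_CUBIC); cv2.imwrite('pics/crop.png',big)
```

```text
disc [341.39548023 238.8700565 ] [334 231  16  17 177] [[ 0.44098896 -0.30510713  0.011     ]] [185 187 184 182 180 176 161 140 180 218 226 231 232 225 187 138 112 116
 158 219 231 233 229 223 199 188 188 191 193 192 188 183]
disc sc [311.23529412 269.53594771] [302 264  23  12 153] [[ 0.44560293 -0.30472689  0.008     ]]
0.147 2226 [ 129  113   49   46 1748] ((0.6564074158668518, 0.15566405653953552), (0.10892252624034882, 0.10919824987649918), 6.369078159332275) 0.15062919846205142
0.125 3704 [ 125  106   83   77 3236] ((0.6410824656486511, 0.12861047685146332), (0.1652573198080063, 0.17540985345840454), 8.380735397338867) 0.13945143315763348
0.085 2324 [ 138  177   71   40 2229] ((0.5268503427505493, 0.11255542188882828), (0.08015400171279907, 0.15991394221782684), 8.129546165466309) 0.08908716085842915
0.037 461 [209 144  15  45 161] ((0.6153258085250854, 0.01688430830836296), (0.023829324170947075, 0.11721599847078323), 82.08383178710938) 0.04118319844736759
```

View pics/crop.png

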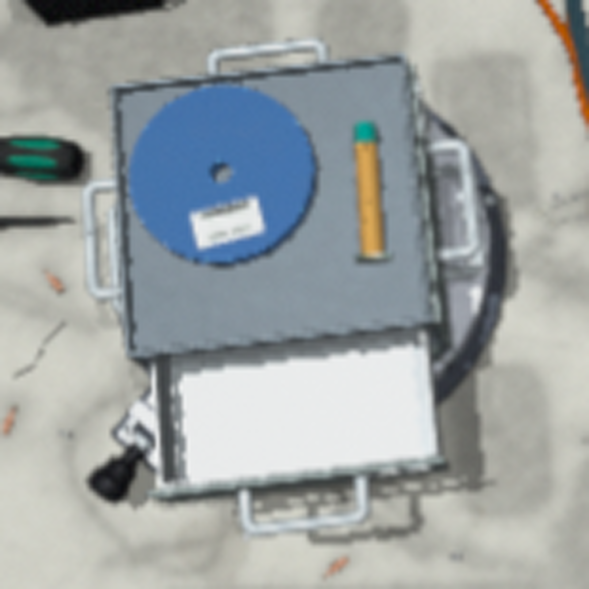

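The crop shows the cabinet yawed a few degrees, drawer interior white at about (305,415), its handle bow at (303,520), and the black knob at (112,478) pointing outward to lower left.

Run:
```python
from h import *
f=np.load('top0.npy',allow_pickle=True).item(); s=np.load('scene0.npy',allow_pickle=True).item()
P=np.load('P.npy')
def box(m): print(np.round(cv2.boxPoints(cv2.minAreaRect(P[m][:,:2].astype(np.float32))),4).tolist())
box((P[:,2]>.125)&(P[:,2]<.143)&(P[:,0]>.55)); 
m=(P[:,2]>.08)&(P[:,2]<.1)&(P[:,0]<.57)&(P[:,0]>.48)&(P[:,1]>.03)&(P[:,1]<.2); box(m)
# handle
h=(P[:,2]>.1)&(P[:,2]<.12)&(P[:,0]<.482); print('h',h.sum(),np.round(P[h],3).tolist()[:40])
# knob: dark pixels
v,u=np.mgrid[200:228,112:140]; im=f['img'][200:228,112:140].max(2); uv=np.c_[u[im<60],v[im<60]]
Q=pts(f,uv); g=(Q[:,2]>.02)&(Q[:,2]<.06); print('k',g.sum(),Q[g].mean(0),Q[g].min(0),Q[g].max(0))
K=onz(f,uv,.032);print(K.mean(0)); print(np.round(Q[g][::3],3).tolist())
cv2.imwrite('pics/k.png',np.hstack([cv2.resize(s['img'][160:220,130:200],(560,480),interpolation=cv2.INTER_CUBIC),cv2.resize(f['img'][195:230,110:140],(240,280),interpolation=cv2.INTER_CUBIC)[np.r_[0:280,[279]*200]]]))
```

```text
[[0.5224999785423279, 0.20489999651908875], [0.583299994468689, -0.08420000225305557], [0.7667999863624573, -0.04569999873638153], [0.7060999870300293, 0.2433999925851822]]
[[0.4787999987602234, 0.1956000030040741], [0.48089998960494995, 0.02969999983906746], [0.5702000260353088, 0.030799999833106995], [0.5681999921798706, 0.19670000672340393]]
h 244 [[0.479, 0.185, 0.116], [0.48, 0.185, 0.107], [0.481, 0.185, 0.102], [0.481, 0.116, 0.119], [0.477, 0.185, 0.115], [0.478, 0.185, 0.109], [0.479, 0.185, 0.102], [0.478, 0.134, 0.12], [0.475, 0.184, 0.118], [0.476, 0.185, 0.108], [0.476, 0.185, 0.101], [0.475, 0.17, 0.12], [0.476, 0.152, 0.119], [0.478, 0.081, 0.114], [0.478, 0.079, 0.112], [0.478, 0.076, 0.112], [0.479, 0.075, 0.108], [0.479, 0.073, 0.106], [0.478, 0.069, 0.116], [0.479, 0.067, 0.113], [0.478, 0.064, 0.116], [0.48, 0.065, 0.1], [0.474, 0.12, 0.119], [0.475, 0.119, 0.117], [0.475, 0.117, 0.115], [0.475, 0.115, 0.112], [0.475, 0.113, 0.112], [0.476, 0.111, 0.108], [0.476, 0.109, 0.107], [0.476, 0.107, 0.106], [0.476, 0.106, 0.102], [0.475, 0.1, 0.117], [0.475, 0.099, 0.114
[... 358 characters left out ...]
5, 0.226, 0.034], [0.496, 0.232, 0.039], [0.493, 0.243, 0.042], [0.494, 0.237, 0.038], [0.495, 0.231, 0.033], [0.491, 0.24, 0.042], [0.491, 0.234, 0.04], [0.488, 0.247, 0.044], [0.489, 0.241, 0.039], [0.489, 0.233, 0.039], [0.485, 0.252, 0.043], [0.486, 0.245, 0.041], [0.486, 0.238, 0.041], [0.487, 0.233, 0.034], [0.483, 0.249, 0.045], [0.483, 0.241, 0.044], [0.484, 0.236, 0.038], [0.48, 0.254, 0.042], [0.48, 0.246, 0.045], [0.481, 0.239, 0.042], [0.482, 0.234, 0.036], [0.478, 0.248, 0.045], [0.478, 0.239, 0.042], [0.48, 0.236, 0.03], [0.476, 0.244, 0.041], [0.476, 0.237, 0.04], [0.473, 0.248, 0.044], [0.474, 0.242, 0.041], [0.475, 0.237, 0.032], [0.471, 0.241, 0.042], [0.472, 0.237, 0.031]]
```

View pics/k.png

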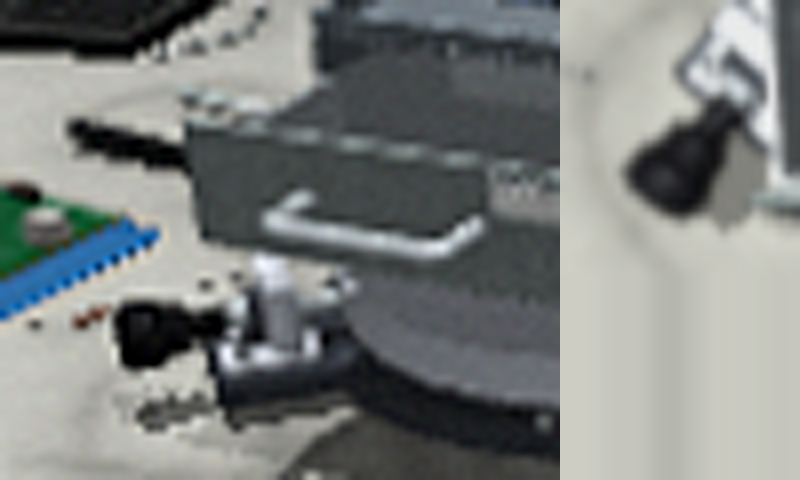

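```bash
cat >> h.py <<'E'
def plan(goal,ydeg):
    "goal TCP, direction of tool y (mod 180): turn (units about tool z) and then shift in units of 30 mm"
    s=state(); M=rot(s['tcp_rot']); y=np.degrees(np.arctan2(M[1,1],M[0,1]))
    d=(ydeg-y+90)%180-90
    N=rot([0,0,np.radians(ydeg if abs((y+d-ydeg)%360)<1 else ydeg+180)])@np.array([[0,1,0],[1,0,0],[0,0,-1.]])
    tv=R.from_matrix(M.T@N).as_rotvec()
    sh=N.T@(np.array(goal)-s['ee_pos'])
    print('pos',s['ee_pos'].round(4),'y',y.round(2),'q6',s['q'][5].round(2),'turn',(tv/2).round(3),'deg',np.degrees(tv).round(1),'shift units',(sh/.03).round(2),'F',s['force'].round(1),'w',s['width'].round(4),'t',s['time'])
E
python3 - <<'E'
from h import *
f=np.load('top0.npy',allow_pickle=True).item(); s=np.load('scene0.npy',allow_pickle=True).item()
# teal cable depth
for n,g in(('top',f),('scene',s)):
    hsv=cv2.cvtColor(g['img'],cv2.COLOR_BGR2HSV); m=(hsv[...,0]>88)&(hsv[...,0]<105)&(hsv[...,1]>40)
    for r in range(90,380,40):
        u=[c for c in np.where(m[r])[0] if 235<c<390]
        if u: c=int(np.median(u)); print(n,c,r,pts(g,[(c,r)])[0].round(3))
c=np.array([.641,.1286]); a=np.radians(8.2); L=np.array([[np.cos(a),np.sin(a)],[-np.sin(a),np.cos(a)]])
P=np.load('P.npy'); l=(P[:,:2]-c)@L.T
for z0,z1,nm in((.085,.1,'floor'),(.104,.124,'bar'),(.125,.15,'panel')):
    m=(P[:,2]>z0)&(P[:,2]<z1)&(abs(l[:,1])<.03)&(l[:,0]<-.08); print(nm,m.sum(),np.percentile(l[m,0],[1,10,50,90,99]).round(4))
# handle bright pixels at z=.116
uv=np.array([(u,v) for v in range(222,234) for u in range(172,180)]); W=(onz(f,uv,.115)[:,:2]-c)@L.T
for k in range(172,180,3):
    q=uv[:,0]==k; print(k,[(w.round(4),int(f['img'][v,u].mean())) for w,(u,v) in zip(W[q,0],uv[q])])
plan((.443,-.305,.1),0); plan((.443,-.305,.1),30)
E
```

```text
top 245 90 [ 0.53  -0.062  0.668]
top 258 130 [ 0.525 -0.075  0.582]
top 278 170 [ 0.51  -0.106  0.466]
top 298 210 [ 0.47  -0.148  0.355]
top 318 250 [ 0.407 -0.197  0.268]
top 337 290 [ 0.313 -0.294  0.006]
top 356 330 [ 0.255 -0.284  0.203]
top 382 370 [ 0.178 -0.337  0.195]
scene 251 90 [ 0.483 -0.136  0.381]
scene 290 130 [ 0.843 -0.041  0.199]
scene 316 170 [ 0.828 -0.141  0.087]
scene 254 210 [ 0.289 -0.262  0.214]
scene 257 250 [ 0.2   -0.325  0.203]
scene 258 290 [ 0.137 -0.366  0.19 ]
scene 269 330 [ 0.086 -0.412  0.186]
scene 300 370 [ 0.057 -0.467  0.182]
floor 799 [-0.1678 -0.1486 -0.1187 -0.0879 -0.081 ]
bar 158 [-0.1942 -0.1932 -0.1877 -0.1611 -0.1589]
panel 137 [-0.1683 -0.1669 -0.0866 -0.0814 -0.0803]
172 [(np.float64(-0.1786), 165), (np.float64(-0.1809), 171), (np.float64(-0.1832), 198), (np.float64(-0.1854), 203), (np.float64(-0.1877), 193), (np.float64(-0.1899), 207), (np.float64(-0.1922), 205), (np.float64(-0.1944), 170), (np.float64(-0.1967), 183), (np.float64(-0.1989), 205), (np.float64(-0.2012), 207), (np.float64(-0.2034), 206)]
175 [(np.float64(-0.1794), 133)
[... 536 characters left out ...]
np.float64(-0.1982), 142), (np.float64(-0.2005), 130), (np.float64(-0.2027), 132), (np.float64(-0.205), 175)]Traceback (most recent call last):
  File "<stdin>", line 17, in <module>
  File "h.py", line 23, in plan
    print('pos',s['ee_pos'].round(4),'y',y.round(2),'q6',s['q'][5].round(2),'turn',(tv/2).round(3),'deg',np.degrees(tv).round(1),'shift units',(sh/.03).round(2),'F',s['force'].round(1),'w',s['width'].round(4),'t',s['time'])
                                                                                                                                                                                             ^^^^^^^^^^^^^^^^
AttributeError: 'float' object has no attribute 'round'
```

```bash
sed -i "s/s\['width'\].round(4)/round(float(s['width']),4)/" h.py
python3 - <<'E'
from h import *
plan((.27,-.188,.38),30); plan((.27,.2,.38),30)
print(rot(state()['tcp_rot']).round(3))
E
```

```text
pos [0.1405 0.5313 0.2289] y 75.17 q6 -0.2 turn [-0.001  0.     0.394] deg [-0.1  0.  45.2] shift units [-22.92  -8.25  -5.04] F [0.2 0.4 0.3] w 0.0926 t 0.1
pos [0.1405 0.5313 0.2289] y 75.17 q6 -0.2 turn [-0.001  0.     0.394] deg [-0.1  0.  45.2] shift units [-11.72  -1.78  -5.04] F [0.2 0.4 0.3] w 0.0926 t 0.1
[[-0.967  0.256 -0.001]
 [ 0.256  0.967 -0.001]
 [ 0.    -0.002 -1.   ]]
```

Request:
step_arm(targets="0 0 0.05 0 0 -0.64 -0.2;0 0 0.05 0 0 -0.64 -0.2;0 0 0.05 0 0 -0.64 -0.2;0 0 0.05 0 0 -0.64 -0.2;0 0 0.05 0 0 -0.64 -0.2;0 0 0.05 0 0 -0.64 -0.2;0 0 0.05 0 0 -0.64 -0.2;0 0 0.044 0 0 -0.64 -0.2")

```text
time: 0.9
ee_pos: [0.1406, 0.5314, 0.3835]
tcp_rot: [1.576, 2.718, -0.002]
force: [-0.3, -0.6, 1.0]
width: 0.0558
gripper_force: 0.0
```

Request:
step_arm(targets="0 0 0 -0.98 -0.15 0 -0.2;0 0 0 -0.98 -0.15 0 -0.2;0 0 0 -0.98 -0.15 0 -0.2;0 0 0 -0.98 -0.15 0 -0.2;0 0 0 -0.98 -0.15 0 -0.2;0 0 0 -0.98 -0.15 0 -0.2")

```text
time: 1.5
ee_pos: [0.2057, 0.3642, 0.3829]
tcp_rot: [-1.57, -2.721, 0.001]
force: [0.2, -0.1, 0.2]
width: 0.0558
gripper_force: 0.0
```

Request:
step_arm(targets="0 0 0 -0.98 -0.15 0 -0.2;0 0 0 -0.98 -0.15 0 -0.2;0 0 0 -0.98 -0.15 0 -0.2;0 0 0 -0.98 -0.15 0 -0.2;0 0 0 -0.98 -0.15 0 -0.2;0 0 0 -0.98 -0.15 0 -0.2")

```text
time: 2.1
ee_pos: [0.2704, 0.1981, 0.383]
tcp_rot: [-1.57, -2.721, 0.0]
force: [0.7, -0.7, -0.2]
width: 0.0557
gripper_force: 0.0
```

Request:
step_arm(targets="0 0 0 -0.8 -0.46 0 -0.2;0 0 0 -0.8 -0.46 0 -0.2;0 0 0 -0.8 -0.46 0 -0.2;0 0 0 -0.8 -0.46 0 -0.2;0 0 0 -0.8 -0.46 0 -0.2;0 0 0 -0.8 -0.46 0 -0.2;0 0 0 -0.8 -0.46 0 -0.2")

```text
time: 2.8
ee_pos: [0.2704, 0.0045, 0.3831]
tcp_rot: [-1.57, -2.721, -0.0]
force: [1.2, 0.8, -0.3]
width: 0.0558
gripper_force: 0.0
```

Request:
step_arm(targets="0 0 0 -0.8 -0.46 0 -0.2;0 0 0 -0.8 -0.46 0 -0.2;0 0 0 -0.8 -0.46 0 -0.2;0 0 0 -0.8 -0.46 0 -0.2;0 0 0 -0.8 -0.46 0 -0.2;0 0 0 -0.8 -0.46 0 -0.2;0 0 0 -0.8 -0.46 0 -0.2;0 0 0 0 0 0 -0.2")

```text
time: 3.6
ee_pos: [0.2711, -0.1907, 0.3824]
tcp_rot: [-1.574, -2.717, -0.0]
force: [-0.3, 0.6, 0.1]
width: 0.0558
gripper_force: 0.0
```

Run:
```python
from h import *
plan((.443,-.305,.38),30)
```

```text
pos [ 0.2711 -0.1907  0.3824] y 29.83 q6 -1.47 turn [-0.    -0.001 -0.001] deg [-0.  -0.1 -0.2] shift units [-6.16  3.06  0.08] F [-0.3  0.6  0.1] w 0.0558 t 3.6
```

Request:
step_arm(targets="0 0 0 -0.77 0.38 0 -0.2;0 0 0 -0.77 0.38 0 -0.2;0 0 0 -0.77 0.38 0 -0.2;0 0 0 -0.77 0.38 0 -0.2;0 0 0 -0.77 0.38 0 -0.2;0 0 0 -0.77 0.38 0 -0.2;0 0 0 -0.77 0.38 0 -0.2;0 0 0 -0.77 0.38 0 -0.2")

```text
time: 4.4
ee_pos: [0.4437, -0.3021, 0.3831]
tcp_rot: [-1.569, -2.721, -0.001]
force: [0.2, 0.1, 0.3]
width: 0.0559
gripper_force: 0.0
```

Request:
step_arm(targets="0 0 0 0 0 1 -0.2;0 0 0 0 0 1 -0.2;0 0 0 0 0 1 -0.2;0 0 0 0 0 1 -0.2;0 0 0 0 0 1 -0.2;0 0 0 0 0 1 -0.2;0 0 0 0 0 1 -0.2;0 0 0 0 0 0 -0.2")

```text
time: 5.2
ee_pos: [0.4407, -0.2996, 0.1694]
tcp_rot: [-1.565, -2.714, -0.004]
force: [-0.8, -0.4, 0.0]
width: 0.0558
gripper_force: 0.0
```

Run:
```python
from h import *
f=grab_frame('wrist'); cv2.imwrite('pics/w1.png',f['img']); np.save('w1.npy',f,allow_pickle=True)
s=state(); print(f['position'],s['ee_pos'])
im=f['img'].astype(int); m=((im.min(2)>190)).astype(np.uint8)
n,l,st,ce=cv2.connectedComponentsWithStats(m)
for k in np.argsort(-st[1:,4])[:5]+1: print(ce[k],st[k],onz(f,ce[k],.011))
```

```text
[ 0.40093861 -0.22765563  0.32429543] [ 0.44186235 -0.30085159  0.17181161]
[400.66297876 192.93999344] [  272    91   240   200 21331] [[ 0.57404724 -0.23976575  0.011     ]]
[ 50.17113772 204.25580838] [    0    74   162   223 16700] [[ 0.27438748 -0.42714919  0.011     ]]
[477.21877256  46.45974729] [ 439    0   73   94 5540] [[ 0.54884586 -0.09946123  0.011     ]]
[261.99068849 288.03724605] [ 194  245  126   64 3544] [[ 0.50929763 -0.40427139  0.011     ]]
[236.25343154 362.54134583] [ 183  345   98   39 2987] [[ 0.53393012 -0.50709166  0.011     ]]
```

View pics/w1.png

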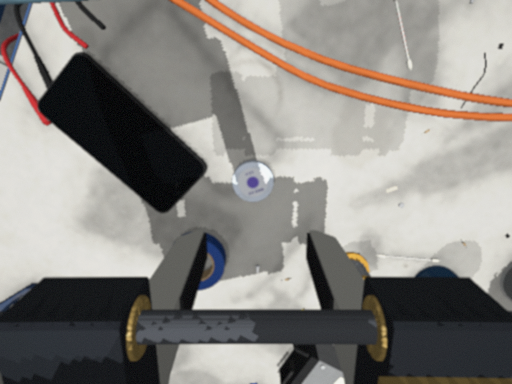

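Wrist view: the disc, in shadow, is centred at (253,182) with clear room; the tape roll is at (212,260), outside the finger gap's path.

Run:
```python
from h import *
f=np.load('w1.npy',allow_pickle=True).item()
print(onz(f,[(253,182),(232,182),(274,182),(253,161),(253,203)],.011).round(4), f['mtx'][0][0])
p=onz(f,[(253,182)],.011)[0]
plan((p[0],p[1],.014),30)
```

```text
[[ 0.4403 -0.304   0.011 ]
 [ 0.4222 -0.3145  0.011 ]
 [ 0.4584 -0.2935  0.011 ]
 [ 0.4297 -0.2856  0.011 ]
 [ 0.4513 -0.3232  0.011 ]] 325.51115166796495
pos [ 0.4419 -0.3009  0.1718] y 30.05 q6 -1.33 turn [-0.001 -0.002  0.   ] deg [-0.1 -0.3  0.1] shift units [-0.07 -0.1   5.26] F [ 0.3 -0.   0.2] w 0.0557 t 5.25
```

Request:
step_arm(targets="0 0 0 -0.04 -0.05 0.8 -0.2;0 0 0 -0.04 -0.05 0.8 -0.2;0 0 0 0 0 0.8 -0.2;0 0 0 0 0 0.8 -0.2;0 0 0 0 0 0.8 -0.2;0 0 0 0 0 0.6 -0.2;0 0 0 0 0 0.4 -0.2;0 0 0 0 0 0 -0.2")

```text
time: 6.05
ee_pos: [0.4415, -0.3062, 0.0232]
tcp_rot: [-1.57, -2.721, -0.0]
force: [0.1, -0.1, -0.7]
width: 0.0558
gripper_force: 0.0
```

Run:
```python
from h import *
plan((.441,-.304,.0145),30)
```

```text
pos [ 0.4415 -0.3062  0.0232] y 30.03 q6 -1.34 turn [ 1.000e-03 -0.000e+00 -1.571e+00] deg [ 1.0e-01 -0.0e+00 -1.8e+02] shift units [-0.07 -0.02  0.29] F [ 0.1 -0.1 -0.7] w 0.0558 t 6.05
```

Request:
step_arm(targets="0 0 0 0.07 0 0.15 -0.2;0 0 0 0 0 0.14 -0.2;0 0 0 0 0 0 0.3;0 0 0 0 0 0 0.3;0 0 0 0 0 0 0.3;0 0 0 0 0 0 0.3;0 0 0 0 0 0 0.3", squeeze=20)

```text
time: 6.75
ee_pos: [0.4405, -0.3047, 0.015]
tcp_rot: [1.57, 2.72, -0.0]
force: [-0.3, 0.0, 2.7]
width: 0.0412
gripper_force: 20.0
```

```bash
sed -i 's/abs((y+d-ydeg)%360)<1/np.cos(np.radians(y+d-ydeg))>0/' h.py
python3 - <<'E'
from h import *
s=state(); print(s['width'],s['gripper_force'])
plan((.441,-.304,.37),30); plan((.27,-.188,.37),30)
E
```

```text
0.041200089315450356 20.000394880771637
pos [ 0.4405 -0.3047  0.015 ] y 30.02 q6 -1.34 turn [0. 0. 0.] deg [0. 0. 0.] shift units [ 1.000e-02  3.000e-02 -1.183e+01] F [-0.3  0.   2.7] w 0.0412 t 6.75
pos [ 0.4405 -0.3047  0.015 ] y 30.02 q6 -1.34 turn [0. 0. 0.] deg [0. 0. 0.] shift units [  6.21  -2.98 -11.83] F [-0.3  0.   2.7] w 0.0412 t 6.75
```

Request:
step_arm(targets="0 0 0 0 0 -0.4 0.3;0 0 0 0 0 -0.8 0.3;0 0 0 0 0 -1 0.3;0 0 0 0 0 -1 0.3;0 0 0 0 0 -1 0.3;0 0 0 0 0 -1 0.3;0 0 0 0 0 -1 0.3;0 0 0 0 0 -1 0.3")

```text
time: 7.55
ee_pos: [0.44, -0.3042, 0.2326]
tcp_rot: [1.57, 2.721, -0.0]
force: [-0.5, -0.4, 0.0]
width: 0.0415
gripper_force: 20.0
```

Request:
step_arm(targets="0 0 0 0 0 -1 0.3;0 0 0 0 0 -1 0.3;0 0 0 0 0 -1 0.3;0 0 0 0 0 -1 0.3;0 0 0 0 0 -1 0.3;0 0 0 0 0 0 0.3")

```text
time: 8.15
ee_pos: [0.4411, -0.3052, 0.3859]
tcp_rot: [1.566, 2.714, -0.004]
force: [-1.1, -0.1, -0.1]
width: 0.0412
gripper_force: 20.0
```

Request:
step_arm(targets="0 0 0 0.77 -0.37 0 0.3;0 0 0 0.77 -0.37 0 0.3;0 0 0 0.77 -0.37 0 0.3;0 0 0 0.77 -0.37 0 0.3;0 0 0 0.77 -0.37 0 0.3;0 0 0 0.77 -0.37 0 0.3;0 0 0 0.77 -0.37 0 0.3;0 0 0 0.77 -0.37 0 0.3")

```text
time: 8.95
ee_pos: [0.2697, -0.1877, 0.3799]
tcp_rot: [-1.569, -2.72, -0.001]
force: [0.9, -0.8, -0.2]
width: 0.0408
gripper_force: 20.0
```

Request:
step_arm(targets="0 0 0 0.8 0.46 0 0.3;0 0 0 0.8 0.46 0 0.3;0 0 0 0.8 0.46 0 0.3;0 0 0 0.8 0.46 0 0.3;0 0 0 0.8 0.46 0 0.3;0 0 0 0.8 0.46 0 0.3;0 0 0 0.8 0.46 0 0.3;0 0 0 0.8 0.46 0 0.3")

```text
time: 9.75
ee_pos: [0.2696, 0.0338, 0.3801]
tcp_rot: [-1.571, -2.72, 0.0]
force: [0.1, -0.1, -0.0]
width: 0.0415
gripper_force: 20.0
```

Request:
step_arm(targets="0 0 -0.07 0 0 0 0.3;0 0 -0.07 0 0 0 0.3;0 0 -0.07 0 0 0 0.3;0 0 -0.07 0 0 0 0.3;0 0 -0.07 0 0 0 0.3;0 0 -0.07 0 0 0 0.3;0 0 -0.07 0 0 0 0.3;0 0 -0.07 0 0 0 0.3")

```text
time: 10.55
ee_pos: [0.2698, 0.0328, 0.38]
tcp_rot: [0.124, -3.138, -0.0]
force: [-0.3, -0.3, -0.2]
width: 0.0414
gripper_force: 20.0
```

Run:
```python
from h import *
plan((.522,.1115,.24),98.2)
```

```text
pos [0.2698 0.0328 0.38  ] y 94.53 q6 -1.95 turn [ 0.    -0.    -0.032] deg [ 0.  -0.  -3.7] shift units [-8.69  1.4   4.67] F [-0.3 -0.3 -0.2] w 0.0414 t 10.55
```

Request:
step_arm(targets="0 0 -0.032 0 0 0.5 0.3;0 0 0 -0.97 0.15 0.5 0.3;0 0 0 -0.97 0.15 0.5 0.3;0 0 0 -0.97 0.15 0.5 0.3;0 0 0 -0.97 0.15 0.5 0.3;0 0 0 -0.97 0.15 0.5 0.3;0 0 0 -0.97 0.15 0.5 0.3;0 0 0 -0.97 0.15 0.5 0.3")

```text
time: 11.35
ee_pos: [0.4682, 0.0921, 0.2593]
tcp_rot: [0.216, -3.133, -0.0]
force: [0.5, -0.1, 0.0]
width: 0.0411
gripper_force: 20.0
```

Request:
step_arm(targets="0 0 0 -0.97 0.15 0.3 0.3;0 0 0 -0.93 0.15 0.3 0.3;0 0 0 0 0 0.5 0.3;0 0 0 0 0 0.5 0.3;0 0 0 0 0 0 0.3")

```text
time: 11.85
ee_pos: [0.5212, 0.1084, 0.2098]
tcp_rot: [0.215, -3.128, -0.001]
force: [0.2, -0.2, 0.3]
width: 0.0413
gripper_force: 20.0
```

Run:
```python
from h import *
plan((.522,.1115,.106),98.2)
f=grab_frame('top'); s=grab_frame('scene'); cv2.imwrite('pics/a.png',np.hstack([cv2.resize(f['img'][110:240,80:220],(420,390)),cv2.resize(s['img'][100:230,120:260],(380,390))]))
```

```text
pos [0.5212 0.1084 0.2098] y 97.87 q6 -1.71 turn [ 0.    -0.003 -0.003] deg [ 0.  -0.3 -0.3] shift units [-0.04  0.1   3.46] F [ 0.2 -0.2  0.3] w 0.0413 t 11.85
```

View pics/a.png

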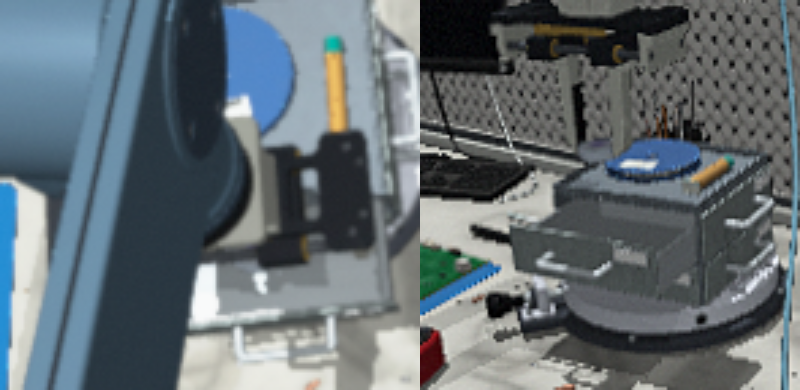

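Top and scene views: the gripper with the disc stands above the open drawer (handle at (285,340) in the left half), clear of the front panel. Lowering.

Request:
step_arm(targets="0 0 0 -0.04 0.1 0.6 0.3;0 0 0 0 0 0.7 0.3;0 0 0 0 0 0.7 0.3;0 0 0 0 0 0.6 0.3;0 0 0 0 0 0.4 0.3;0 0 0 0 0 0.2 0.3;0 0 0 0 0 0.15 0.3;0 0 0 0 0 0 0.3")

```text
time: 12.75
ee_pos: [0.5242, 0.1114, 0.1123]
tcp_rot: [-0.215, 3.134, -0.0]
force: [-1.2, 0.8, 0.1]
width: 0.0412
gripper_force: 20.0
```

Run:
```python
from h import *
plan((.522,.1115,.106),98.2)
```

```text
pos [0.5242 0.1114 0.1123] y 97.86 q6 -1.71 turn [-0.     0.    -0.003] deg [-0.   0.  -0.3] shift units [0.07 0.01 0.21] F [-1.2  0.8  0.1] w 0.0412 t 12.75
```

Request:
step_arm(targets="0 0 0 0.07 0 0.12 0.3;0 0 0 0 0 0.09 0.3;0 0 0 0 0 0 0.3;0 0 0 0 0 0 0;0 0 0 0 0 0 -0.3;0 0 0 0 0 0 -0.4;0 0 0 0 0 0 -0.4;0 0 0 0 0 0 -0.4")

```text
time: 13.55
ee_pos: [0.5219, 0.1112, 0.1058]
tcp_rot: [-0.215, 3.134, -0.0]
force: [-0.9, 0.3, 0.2]
width: 0.0649
gripper_force: 0.0
```

Request:
step_arm(targets="0 0 0 0 0 -0.5 -0.4;0 0 0 0 0 -0.8 -0.4;0 0 0 0 0 -0.8 -0.4;0 0 0 0 0 -0.8 -0.4;0 0 0 0.5 0 -0.6 0.2;0 0 0 0.9 0 0 0.5;0 0 0 0.9 0 0 0.8;0 0 0 0.9 0 0 1")

```text
time: 14.35
ee_pos: [0.4258, 0.0979, 0.2109]
tcp_rot: [-0.215, 3.134, -0.0]
force: [-0.5, 0.1, -0.3]
width: 0.0375
gripper_force: 0.0
```

Run:
```python
from h import *
# handle push start: local x = -.225, y=0
a=np.radians(8.2); g=np.array([.641,.1286])-.245*np.array([np.cos(a),np.sin(a)]); print(g)
plan((*g,.106),98.2)
f=grab_frame('wrist'); np.save('w2.npy',f,allow_pickle=True)
t=grab_frame('top'); s=grab_frame('scene'); np.save('t2.npy',t,allow_pickle=True); np.save('s2.npy',s,allow_pickle=True)
cv2.imwrite('pics/b.png',np.hstack([f['img'][:, :400],cv2.resize(t['img'][150:240,100:220],(400,300))[np.r_[0:300,[299]*84]]]))
```

```text
[0.39850482 0.09365591]
pos [0.4258 0.0979 0.2109] y 97.86 q6 -1.74 turn [-0.     0.    -0.003] deg [-0.   0.  -0.3] shift units [ 0.92 -0.01  3.5 ] F [-0.5  0.1 -0.3] w 0.0375 t 14.35
```

View pics/b.png

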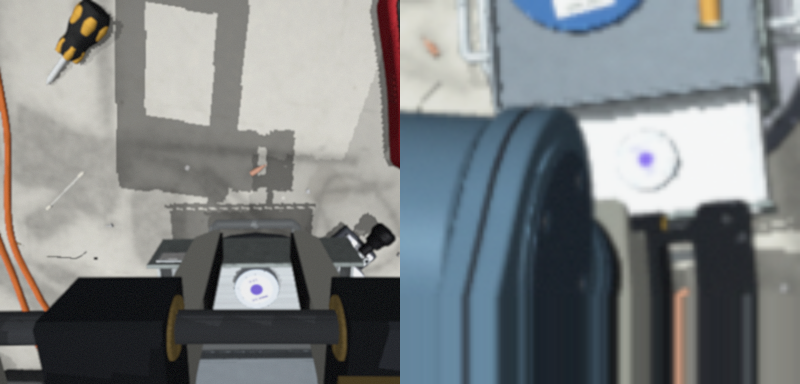

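The disc lies flat in the drawer (left half (257,290), right half (647,160)), and the gripper is clear. Now in front of the handle with closed fingers.

Request:
step_arm(targets="0 0 0 0.9 0 0 1;0 0 0 0.1 0 0.6 1;0 0 0 0 0 0.8 1;0 0 0 0 0 0.8 1;0 0 0 0 0 0.8 1;0 0 0 0 0 0.4 1;0 0 0 0 0 0.15 1;0 0 0 0 0 0 1")

```text
time: 15.3
ee_pos: [0.3976, 0.0939, 0.1039]
tcp_rot: [0.215, -3.133, -0.0]
force: [0.9, 0.5, 0.1]
width: 0.0003
gripper_force: 0.0
```

Request:
step_arm(targets="0 0 0 -0.3 0 0 1;0 0 0 -0.3 0 0 1;0 0 0 -0.3 0 0 1;0 0 0 -0.3 0 0 1;0 0 0 -0.3 0 0 1;0 0 0 -0.3 0 0 1")

```text
time: 15.9
ee_pos: [0.4508, 0.1014, 0.1042]
tcp_rot: [0.216, -3.133, -0.0]
force: [-2.0, 0.1, 0.6]
width: 0.0004
gripper_force: 1.2
```

Run:
```python
from h import *
a=np.radians(8.2); g=np.array([.641,.1286])-.12*np.array([np.cos(a),np.sin(a)])
plan((*g,.105),98.2)
```

```text
pos [0.4508 0.1014 0.1042] y 97.87 q6 -1.73 turn [ 0.    -0.001 -0.003] deg [ 0.  -0.1 -0.3] shift units [-2.41 -0.01 -0.03] F [-2.   0.1  0.6] w 0.0004 t 15.9
```

Request:
step_arm(targets="0 0 0 -0.3 0 0 1;0 0 0 -0.3 0 0 1;0 0 0 -0.3 0 0 1;0 0 0 -0.3 0 0 1;0 0 0 -0.3 0 0 1;0 0 0 -0.3 0 0 1")

```text
time: 16.5
ee_pos: [0.5047, 0.1089, 0.1041]
tcp_rot: [0.215, -3.134, -0.0]
force: [-2.5, -0.3, 0.9]
width: 0.0007
gripper_force: 1.2
```

Request:
step_arm(targets="0 0 0 -0.15 0 0 1;0 0 0 -0.15 0 0 1")

```text
time: 16.7
ee_pos: [0.5133, 0.11, 0.1041]
tcp_rot: [0.215, -3.134, -0.0]
force: [-1.9, -0.7, 1.1]
width: 0.0004
gripper_force: 1.0
```

Request:
step_arm(targets="0 0 0 -0.15 0 0 1;0 0 0 -0.15 0 0 1")

```text
time: 16.9
ee_pos: [0.5147, 0.1108, 0.1039]
tcp_rot: [0.216, -3.118, 0.001]
force: [-32.7, -4.2, 29.1]
width: 0.0001
gripper_force: 16.7
```

Request:
step_arm(targets="0 0 0 0.15 0 0 1;0 0 0 0 0 0 1")

```text
time: 17.1
ee_pos: [0.5144, 0.1106, 0.1037]
tcp_rot: [0.216, -3.128, -0.0]
force: [-8.2, -0.8, 3.7]
width: 0.0002
gripper_force: 4.5
```

Run:
```python
from h import *
plan((.4,.1,.2),98.2)
s=grab_frame('scene'); t=grab_frame('top'); np.save('t3.npy',t,allow_pickle=True); np.save('s3.npy',s,allow_pickle=True)
cv2.imwrite('pics/c.png',np.hstack([cv2.resize(s['img'][130:230,130:270],(560,400)),cv2.resize(t['img'][130:240,120:230],(240,240))[np.r_[0:240,[239]*160]]]))
```

```text
pos [0.5144 0.1106 0.1037] y 97.89 q6 -1.71 turn [ 0.    -0.003 -0.003] deg [ 0.  -0.3 -0.3] shift units [ 3.82  0.2  -3.21] F [-8.2 -0.8  3.7] w 0.0002 t 17.1
```

View pics/c.png

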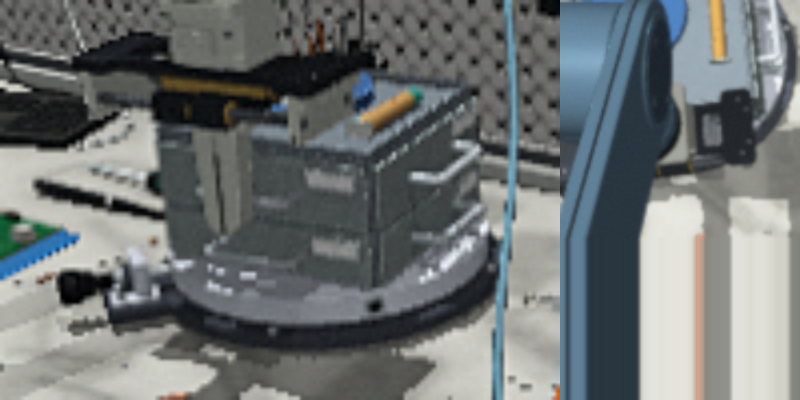

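The drawer front looks flush with the cabinet (left half around (210,170)), finger still on the handle. Backing off and turning for the knob.

Request:
step_arm(targets="0 0 0 0.2 0 0 1;0 0 0 0.5 0 0 1;0 0 0 0.9 0 0 1;0 0 0 0.9 0 0 1;0 0 0 0.9 0 -0.5 0.5;0 0 0 0.9 0 -0.9 0;0 0 0 0.5 0 -0.9 -0.3;0 0 0 0 0 -0.9 -0.3")

```text
time: 18.0
ee_pos: [0.3732, 0.0907, 0.2014]
tcp_rot: [-0.215, 3.133, -0.0]
force: [0.7, 0.0, 0.1]
width: 0.0276
gripper_force: 0.0
```

Request:
step_arm(targets="0 0 0.06 0 0.5 0 -0.3;0 0 0.065 0 0.5 0 -0.3;0 0 0.065 0 0.5 0 -0.3;0 0 0.065 0 0.5 0 -0.3;0 0 0.065 0 0.5 0 -0.3;0 0 0.06 0 0.5 0 -0.3;0 0 0 0 0 0 -0.3")

```text
time: 18.7
ee_pos: [0.3919, 0.1784, 0.2007]
tcp_rot: [0.962, 2.988, 0.003]
force: [-1.2, 0.3, 1.1]
width: 0.0604
gripper_force: 0.0
```

Run:
```python
from h import *
plan((.4786,.2436,.15),54.7)
f=grab_frame('wrist');s=grab_frame('scene'); t=grab_frame('top')
for n,g in(('w4',f),('s4',s),('t4',t)): np.save(n+'.npy',g,allow_pickle=True)
cv2.imwrite('pics/d.png',np.hstack([f['img'],np.vstack([cv2.resize(s['img'][140:220,140:240],(240,192)),cv2.resize(t['img'][130:240,110:220],(192,192))[:,np.r_[0:192,[191]*48]]])]))
l=0
P=pts(t,[(u,v) for v in range(130,235) for u in range(165,215)])
a=np.radians(8.2); L=(P[:,:2]-[.641,.1286])@np.array([[np.cos(a),-np.sin(a)],[np.sin(a),np.cos(a)]])
m=(abs(P[:,2]-.112)<.008)&(L[:,0]<-.09)&(L[:,0]>-.2); print('bar',m.sum(),np.percentile(L[m,0],[1,10,50,90]) if m.any() else 0)
```

```text
pos [0.3919 0.1784 0.2007] y 54.31 q6 -0.78 turn [ 0.001  0.001 -0.003] deg [ 0.1  0.1 -0.4] shift units [-1.1   3.44  1.69] F [-1.2  0.3  1.1] w 0.0604 t 18.7
bar 160 [-0.11839401 -0.11723715 -0.1112466  -0.09023266]
```

View pics/d.png

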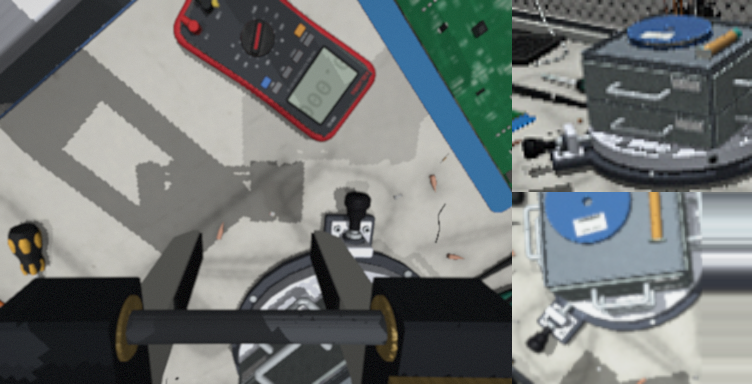

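Wrist view: knob head around (357,200), slim part down to (356,226), bracket plate below; right insets show the drawer shut with both front handles aligned. Measuring the knob axis.

Run:
```python
from h import *
f=np.load('w4.npy',allow_pickle=True).item(); t=np.load('t4.npy',allow_pickle=True).item()
c=np.array([.641,.1286])
im=f['img'].max(2)
uv=np.array([(u,v) for v in range(186,245) for u in range(335,380) if im[v,u]<70]); P=pts(f,uv)
m=(P[:,2]>.024)&(P[:,2]<.05)&(np.hypot(*(P[:,:2]-c).T)>.17); P=P[m]
d=P[:,:2]-c; print(len(P),'az of mean',np.degrees(np.arctan2(*d.mean(0)[::-1])))
for b in range(172,222,4):
    r=np.hypot(*d.T)*1e3; q=(r>=b)&(r<b+4)
    if q.sum()>3:
        e=P[q]; az=np.radians(144.7); lat=(e[:,:2]-c)@[-np.sin(az),np.cos(az)]
        print(b,q.sum(),'z max',e[:,2].max().round(4),'lat',lat.min().round(4),lat.max().round(4))
# turntable/bracket rows in image
for v in range(186,246,3):
    u=np.where(im[v,335:380]<70)[0]+335
    if len(u): print(v,u.min(),u.max(),pts(f,[(int(np.median(u)),v)])[0].round(3))
# knob in the new top picture
ti=t['img'].max(2); uv=np.array([(u,v) for v in range(203,225) for u in range(113,140) if ti[v,u]<60]); print(uv.min(0),uv.max(0),onz(t,[uv.mean(0)],.035))
```

```text
701 az of mean 144.53826186395816
172 38 z max 0.0384 lat -0.0068 0.0031
176 38 z max 0.0384 lat -0.006 0.0034
180 29 z max 0.0383 lat -0.0068 0.0032
184 57 z max 0.0417 lat -0.0117 0.0063
188 61 z max 0.0423 lat -0.0109 0.0066
192 55 z max 0.0437 lat -0.0103 0.0079
196 80 z max 0.0459 lat -0.012 0.0097
200 92 z max 0.0453 lat -0.0129 0.0101
204 110 z max 0.0452 lat -0.013 0.0097
208 130 z max 0.0439 lat -0.0133 0.0083
192 348 359 [0.469 0.25  0.027]
195 346 367 [0.469 0.25  0.038]
198 345 369 [0.471 0.249 0.041]
201 344 369 [0.471 0.246 0.045]
204 345 369 [0.475 0.245 0.045]
207 346 368 [0.478 0.244 0.045]
210 346 365 [0.48  0.241 0.042]
213 346 365 [0.484 0.239 0.04 ]
216 335 372 [0.487 0.236 0.039]
219 343 362 [0.49  0.233 0.038]
222 349 359 [0.494 0.233 0.036]
225 349 359 [0.497 0.231 0.037]
228 349 358 [0.5   0.229 0.036]
234 343 345 [0.505 0.217 0.028]
237 342 362 [0.505 0.216 0.035]
240 344 363 [0.508 0.221 0.042]
[119 208] [132 221] [[0.4843766  0.24104966 0.035     ]]
```

Run:
```python
from h import *
plan((.4755,.2479,.025),54.2)
```

```text
pos [0.3905 0.1769 0.2003] y 54.48 q6 -0.79 turn [0.    0.    0.002] deg [0.  0.  0.3] shift units [-0.92  3.58  5.84] F [0.8 0.6 0.6] w 0.0605 t 18.85
```

Request:
step_arm(targets="0 0 0.002 -0.23 0.89 0 -0.3;0 0 0 -0.23 0.89 0 -0.3;0 0 0 -0.23 0.9 0 -0.3;0 0 0 -0.23 0.9 0 -0.3;0 0 0 0 0 0.9 -0.3;0 0 0 0 0 0.9 -0.3;0 0 0 0 0 0.9 -0.3;0 0 0 0 0 0 -0.3")

```text
time: 19.65
ee_pos: [0.4731, 0.2466, 0.116]
tcp_rot: [-0.965, -2.983, 0.007]
force: [-1.6, -1.0, 0.4]
width: 0.0601
gripper_force: 0.0
```

Run:
```python
from h import *
plan((.4755,.2479,.025),54.2)
```

```text
pos [0.4731 0.2466 0.116 ] y 54.14 q6 -0.67 turn [-0.003 -0.002 -0.   ] deg [-0.3 -0.2 -0.1] shift units [-0.04  0.08  3.03] F [-1.6 -1.   0.4] w 0.0601 t 19.65
```

Request:
step_arm(targets="0 0 0 0 0 0.6 -0.3;0 0 0 0 0 0.6 -0.3;0 0 0 0 0 0.6 -0.3;0 0 0 0 0 0.6 -0.3;0 0 0 0 0 0.3 -0.3;0 0 0 0 0 0.2 -0.3;0 0 0 0 0 0 -0.3")

```text
time: 20.35
ee_pos: [0.476, 0.248, 0.0325]
tcp_rot: [0.968, 2.989, -0.0]
force: [-0.7, -0.2, -0.7]
width: 0.0606
gripper_force: 0.0
```

Run:
```python
from h import *
plan((.4755,.2479,.025),54.2)
```

```text
pos [0.476  0.248  0.0325] y 54.09 q6 -0.67 turn [ 0.     0.    -0.001] deg [ 0.   0.  -0.1] shift units [ 0.01 -0.01  0.25] F [-0.7 -0.2 -0.7] w 0.0606 t 20.35
```

Request:
step_arm(targets="0 0 0 0 0 0.15 -0.3;0 0 0 0 0 0.1 -0.3;0 0 0 0 0 0 0.2;0 0 0 0 0 0 0.6;0 0 0 0 0 0 0.8;0 0 0 0 0 0 0.8;0 0 0 0 0 0 0.8;0 0 0 0 0 0 0.8", squeeze=45)

```text
time: 21.15
ee_pos: [0.4762, 0.2486, 0.0249]
tcp_rot: [0.969, 2.988, 0.002]
force: [0.7, 2.5, -0.2]
width: 0.0258
gripper_force: 45.0
```

Request:
step_arm(targets="0 0 0 0.1 0 0 0.8;0 0 0 0.1 0 0 0.8;0 0 0 0 0 0 0.8")

```text
time: 21.45
ee_pos: [0.4728, 0.2512, 0.0249]
tcp_rot: [0.967, 2.985, 0.001]
force: [7.6, -2.5, -5.0]
width: 0.0256
gripper_force: 45.0
```

Request:
step_arm(targets="0 0 0 0.1 0 0 0.8;0 0 0 0.1 0 0 0.8;0 0 0 0 0 0 0.8")

```text
time: 21.75
ee_pos: [0.4686, 0.2543, 0.0249]
tcp_rot: [0.966, 2.984, 0.0]
force: [9.0, -5.5, -7.0]
width: 0.0259
gripper_force: 45.0
```

Request:
step_arm(targets="0 0 0 0.07 0 0 0.8;0 0 0 0 0 0 0.8")

```text
time: 21.95
ee_pos: [0.4673, 0.2553, 0.025]
tcp_rot: [0.966, 2.984, 0.0]
force: [9.7, -5.2, -6.2]
width: 0.0259
gripper_force: 45.0
```

Request:
step_arm(targets="0 0 0 0.07 0 0 0.8;0 0 0 0 0 0 0.8")

```text
time: 22.15
ee_pos: [0.4664, 0.2559, 0.025]
tcp_rot: [0.965, 2.982, -0.0]
force: [11.9, -8.3, -8.6]
width: 0.0261
gripper_force: 45.0
```

Request:
step_arm(targets="0 0 0 0.07 0 0 0.8;0 0 0 0 0 0 0.8;0 0 0 0 0 0 0.8")

```text
time: 22.45
ee_pos: [0.4663, 0.256, 0.025]
tcp_rot: [0.964, 2.98, -0.001]
force: [17.3, -13.8, -10.9]
width: 0.0259
gripper_force: 45.0
```

Request:
step_arm(targets="0 0 0 0.05 0 0 0.8;0 0 0 0 0 0 0.8;0 0 0 0 0 0 0.8")

```text
time: 22.75
ee_pos: [0.4663, 0.2561, 0.025]
tcp_rot: [0.963, 2.978, -0.002]
force: [20.0, -18.6, -13.3]
width: 0.0258
gripper_force: 45.0
```

Run:
```python
from h import *
plan((.4762,.2486,.025),54.2); print(state()['gripper_force'])
f=grab_frame('wrist'); t=grab_frame('top'); s=grab_frame('scene')
cv2.imwrite('pics/e.png',np.hstack([cv2.resize(s['img'][140:220,130:230],(500,400)),cv2.resize(f['img'][150:350,180:480],(300,200))[np.r_[0:200,[199]*200]]]))
# cabinet yaw now
v,u=np.mgrid[105:200,118:215]; uv=np.c_[u.ravel(),v.ravel()]; P=pts(t,uv); m=(P[:,2]>.125)&(P[:,2]<.143)&(P[:,0]>.5)
mm=np.zeros((384,512),np.uint8); mm[uv[m][:,1],uv[m][:,0]]=1
n,l,st,_=cv2.connectedComponentsWithStats(mm); k=1+st[1:,4].argmax(); print(cv2.minAreaRect(P[l[uv[:,1],uv[:,0]]==k][:,:2].astype(np.float32)))
```

```text
pos [0.4663 0.2561 0.025 ] y 54.16 q6 -0.64 turn [ 0.001  0.006 -0.   ] deg [ 0.1  0.7 -0. ] shift units [-0.41 -0.01  0.  ] F [ 20.  -18.6 -13.3] w 0.0258 t 22.75
44.99607503414154
((0.6414328217506409, 0.12863412499427795), (0.16499067842960358, 0.17549213767051697), 8.70419979095459)
```

View pics/e.png

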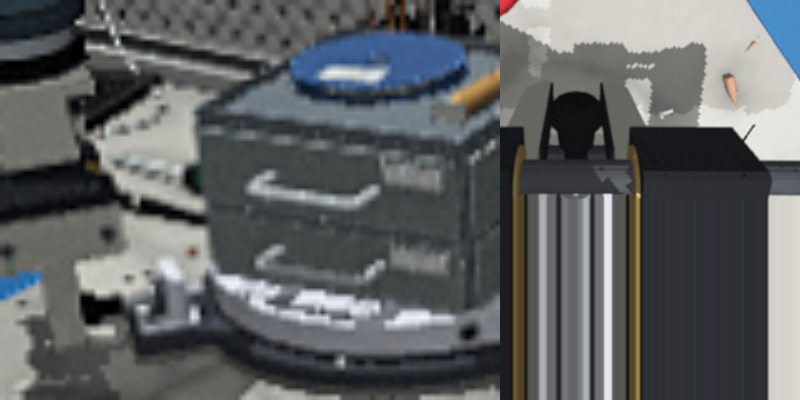

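The scene shows the drawer shut and handles aligned, with the fingers on the knob. Travel halted at 12.4 mm while the force rose to 27 N, so it is at its stop; easing slightly and checking it holds.

Request:
step_arm(targets="0 0 0 -0.03 0 0 0.8;0 0 0 0 0 0 0.8;0 0 0 0 0 0 0.8;0 0 0 0 0 0 0.8;0 0 0 0 0 0 0.8;0 0 0 0 0 0 0.8;0 0 0 0 0 0 0.8;0 0 0 0 0 0 0.8")

```text
time: 23.7
ee_pos: [0.4663, 0.256, 0.025]
tcp_rot: [0.964, 2.979, -0.001]
force: [17.4, -15.3, -11.7]
width: 0.0257
gripper_force: 45.0
```

```bash
python3 -c "
from bench import close_job
print(close_job())"
```

```text
the job is handed in; nothing more can be done
None
```

The braid disc is in the drawer, the drawer is pushed shut to its stop, and the gripper is holding the plunger knob pulled back against its stop (about 12 mm of travel). I handed the job in at about 24 s; the cabinet showed no turn beyond the pin's play, and I did not touch the tape roll or solder spool.

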